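Pack the sharpening kit and check under its double lid

ROBOT

A 6-joint arm with a two-finger parallel gripper is mounted at the origin on the work surface. World frame = base frame: x ahead of the robot, y to its left, z up, the work surface at z = 0. Lengths are in m, angles in degrees, forces in N, time in s.
With the tool pointing down it reaches from about 0.25 to 0.725 m from the base axis. Payload 9.7 kg.
Tool frame: the origin (TCP) lies midway between the tips of the shut fingers; the grasp point (between the pads) lies 19 mm behind it; z points along the fingers, y is the line along which they close (so a half turn about z gives the same grasp; the last joint's range is limited). The gripper opens to 85 mm and grips with 20 to 120 N. Pads are 22 mm wide; open, the fingers measure 114 mm over their backs; the gripper's body (76 mm by 85 mm) begins 54 mm behind the grasp point. The pads swing forward as they close: fully open they stand 13 mm farther back than shut.
Start: joints at [66.921, 4.979, 10.078, 95.1, 0, 90], TCP at [0.216, 0.506, 0.231] pointing down, gripper open.
Joint ranges: [-179.16, 179.16], [-48.56, 103.87], [-65.8, 70.77], [-126.05, 130.52], [-82.76, 87.17], [-180, 180]. Speed limits (degrees/s): [127.2, 127.2, 147.25, 180, 180, 180].

INTERFACE

Orientations are given as a 3x3 rotation matrix whose columns are the frame's x, y, z axes.
In Python, from workcell import bot, claw, telemetry, camera, camera_info, hand_in gives the robot as it stands. Calls block until the motion is done:
- bot.goto(position, orientation): joint-space move of the TCP to a pose.
- bot.move_l(position, attitude=None, vel=0.15, until_force=None): straight line of the TCP; attitude=None keeps the orientation; vel is the mean speed in m/s. With until_force (N) it stops when the force on the tool has changed by that much, and returns True; else False.
- bot.movej(angles): joint-space move.
- claw.move_gripper(opening, force=None): finger opening in m; force is the grip in N (None keeps the last); returns when the fingers have stopped.
- bot.hold(seconds).
- bot.ik(position, orientation): joint angles nearest the present ones, or None.
- telemetry.get_state(): the state.
- camera(name): name is "scene" or "top" or "wrist"; returns the picture (384x512x3 uint8, red, green, blue); there is no depth.
- camera_info(name): a dict with "intrinsics" (3x3 intrinsics, pixels), "origin" and "orientation" of the camera in the world. Camera axes: x right, y up, looking along -z (the intrinsics and any distortion apply to the point x, -y, -z); pixel columns grow to the right and rows downward; lengths in m; the calibration is good to about 2 mm. A picture is of the moment at which its call begins: read the wrist's pose just before it. camera_info takes no time and is no camera call; for the wrist camera it gives the pose at the moment of the call.
A pose or a line that the arm cannot do raises bot.PlanningError and nothing moves.
- hand_in(): hands the job in; it is judged then, once.
The state is a dict: "clock": time; "joint_positions": joint angles; "joint_vel": joint speeds; "tau": joint torques, N m; "ee_pos": TCP position; "ee_rot": TCP orientation; "ft_force": force on the tool from outside, world axes, zero at the start; "ft_torque": the same for the moment, N m; "grip_width": finger opening in m; "grasp_force": force on a finger pad.
Only numpy, scipy, OpenCV 4.12 (cv2) and the standard library are available. Lean on these libraries where they do the work, as an engineer would, in place of code of your own. Each camera call takes 0.05 s, during which the arm holds its last target. There are 200 camera calls.

TASK

Finish packing the plywood sharpening-kit box: stand the wax tin and the steel V-block upright in its two empty middle bays, one in each, then carry the two nested lids over as one by the inner lid's wooden grip and lower them fully home on the box, and let go. Then take the steel handle and lift the outer lid straight up on its own, leaving the inner lid seated as it is, and finish still holding the outer lid level above the box, at least 10 cm above where it sat. Leave the two stones in the box and the other tools on the bench alone.

Things in the scene. Friction and masses are not known exactly. Their poses are not given: they have to be found in the camera images.
- kit_box: Open plywood box fixed to the bench, 176 mm (its x) by 136 mm (its y), 68 mm high; walls 8 mm, inner floor 8 mm above the bench. Origin: centre of its underside. Dividers 14 mm high and 6 mm thick part it into a bay at each x end (46 x 120 mm, holding a flat stone) and two empty middle bays side by side along y, each 56 mm (x) by 57 mm (y).
- bay_left (a point): Centre of the floor of the empty middle bay on the box's +y side, 31.5 mm from the box centre, 8 mm above the bench. Axes as the box.
- bay_right (a point): Centre of the floor of the empty middle bay on the box's -y side, 31.5 mm from the box centre, 8 mm above the bench. Axes as the box.
- wax_tin: Plain round metal tin, 50 mm in diameter, 46 mm high, 0.1 to 0.2 kg, standing on the bench. Origin: centre of its underside. Fits either middle bay.
- v_block: Dark steel V-block, 48 mm (its x) by 50 mm (its y) by 46 mm high, 0.35 to 0.6 kg, with a groove along its y in the top. Origin: centre of its underside. Grip it across x, on its two flat full-height sides. Fits either middle bay, square with the box, any quarter turn.
- inner_lid: Inner plywood lid, about 0.2 kg, under the outer lid. Origin: centre of its underside. A plug 153 x 113 mm, 9 mm high (lowest 4 mm: 147 x 107), enters the box mouth (160 x 120); above it a flange 172 (x) x 132 x 6 mm rests on the box rim. Fully home: origin 59 mm above the bench at the box centre, x along the box's x, either way round.
- grip (a point): Middle of the top face of the inner lid's dark wooden grip block, 55 mm above that lid's underside. The block is 50 mm along the lid's x, 18 mm thick in y, and stands up through the outer lid's slot, showing 34 mm above its plate, 22 mm below the steel bar. Gripped here across y (fingers astride the bar), both lids rise together, the outer lying on the inner.
- outer_lid: Outer wooden lid, about 0.3 kg, a cap 200 (x) x 160 mm (y), axes as the inner lid. Origin: centre of its skirt's lower edge. Plate at z 14 to 20 mm with a slot 58 x 24 mm; rests loosely on the inner lid's flange (origin 1 mm above the inner lid's origin, 3 to 4 mm sideways play). Skirt 5 mm thick, 190 x 150 mm inside, hangs 8 mm down outside the box walls when home.
- handle (a point): Centre of the bar of the outer lid's steel arch handle, 83 mm above that lid's origin. The bar lies along the lid's x, 134 mm long, 14 mm wide (y) and 14 mm high, on posts 14 mm square at x = -60 and +60 mm, straight over the inner lid's grip.
- stone_a: Pale flat sharpening stone 40 x 112 x 12 mm lying in the box's -x end bay; stays there. Origin: centre of its underside.
- stone_b: Grey flat sharpening stone 40 x 112 x 12 mm lying in the box's +x end bay; stays there. Origin: centre of its underside.
- wrench: Flat steel wrench, 130 mm long, lying on the bench between the tin and the V-block. Bystander.
- glue_bottle: Yellow glue bottle, 60 mm across, 160 mm high. Bystander behind the task's things.
- screw_jar: Glass jar, 64 mm across, 80 mm high. Bystander.
- hammer: Hammer lying at the left of the bench. Bystander.
- screwdriver: Screwdriver lying near the robot, on its left. Bystander.
- offcut: Dark wood offcut 70 x 130 x 38 mm, at the right of the bench. Bystander.
- tape_measure: Green tape measure, 65 x 36 x 60 mm, near the robot, on its right. Bystander.

How it is judged:
By the outcome, as a careful person would: the job done as asked, in the order asked, and still so for the second after the job is handed in, while the arm keeps its last pose, push and grip.
It also fails if it takes over 72 s, if anything falls off the work surface, if the arm or the gripper's body presses on something with over 40 N, if the wrist force passes 120 N, or if a joint passes its speed limit or range.

## Working session

There is one attempt and no reset: what is moved stays moved. The work goes in short steps, each a Python script; the robot and the scene stay as the last script left them, time stands still between calls to the robot, and variables do not carry over. Pictures are saved under pics/ and viewed, at most 13 in all, crops included, and the job is handed in when it is done.

```bash
ls; mkdir -p pics
python3 - <<'E'
from workcell import *
import cv2
for n in("scene","top"):
    cv2.imwrite(f"pics/{n}0.png",camera(n)[...,::-1]); print(n,camera_info(n))
s=telemetry.get_state();print(s["clock"],s["ee_rot"],s["ft_force"])
E
```

```text
pics
scene {'intrinsics': array([[444.23447698,   0.        , 253.79600256],
       [  0.        , 444.23447698, 196.76337518],
       [  0.        ,   0.        ,   1.        ]]), 'origin': array([1.23043847, 0.71034541, 0.84983047]), 'orientation': array([[-0.72136684, -0.43958081,  0.53516222],
       [ 0.69219476, -0.43277549,  0.57755674],
       [-0.02227777,  0.78706676,  0.61646542]])}
top {'intrinsics': array([[411.97811654,   0.        , 254.91069639],
       [  0.        , 411.97811654, 185.63208381],
       [  0.        ,   0.        ,   1.        ]]), 'origin': array([0.30398898, 0.00592092, 1.48227869]), 'orientation': array([[-0.01085538,  0.98529406, -0.17052208],
       [-0.99985531, -0.00846198,  0.01475628],
       [ 0.01309632,  0.17065759,  0.98524336]])}
0.1 [[-9.19967083e-01  3.91995332e-01 -4.76195466e-04]
 [ 3.91995620e-01  9.19966477e-01 -1.05638411e-03]
 [ 2.39862249e-05 -1.15850515e-03 -9.99999329e-01]] [-0.04018678  0.72047488  0.38416205]
```

View pics/top0.png

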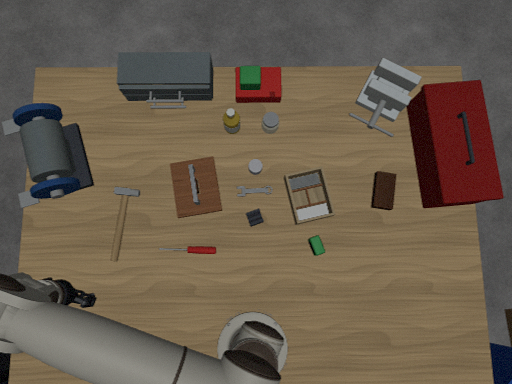

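View pics/scene0.png

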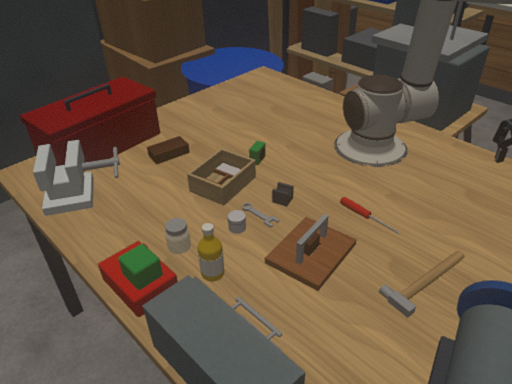

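The top view shows the lids at about (196,186), the tin at (256,166), the V-block at (255,217) and the box at (309,196), with its grey stone toward +x. The wrench lies between the tin and the V-block. I'll cast rough positions, then look with the wrist camera.

```bash
cat > h.py <<'E'
from workcell import *
import numpy as np, cv2
def ray(info,u,v,z):
    K=info["intrinsics"];d=np.array([(u-K[0,2])/K[0,0],-(v-K[1,2])/K[1,1],-1.])
    d=np.array(info["orientation"])@d;o=np.array(info["origin"])
    return o+d*(z-o[2])/d[2]
def proj(info,p):
    q=np.array(info["orientation"]).T@(np.array(p)-info["origin"]);q=q/-q[2];K=info["intrinsics"]
    return K[0,0]*q[0]+K[0,2],-K[1,1]*q[1]+K[1,2]
def R(deg):  # tool down, tool y (closing line) at world angle deg
    a=np.radians(deg);y=np.array([np.cos(a),np.sin(a),0]);z=np.array([0,0,-1.])
    return np.column_stack([np.cross(y,z),y,z])
def st(k="clock"):return np.array(telemetry.get_state()[k])
E
python3 - <<'E'
from h import *
i=camera_info("top")
for n,u,v,z in(("lid",196,186,.03),("tin",256,166,.046),("v",255,217,.046),("box",309,196,.068)):print(n,ray(i,u,v,z))
w=camera_info("wrist");s=telemetry.get_state();Rt=np.array(s["ee_rot"])
print(w["intrinsics"],Rt.T@(w["origin"]-s["ee_pos"]),Rt.T@w["orientation"])
for a in(0,45,90,135,180,-45,-90):print(a,bot.ik([.4,.0,.4],R(a)))
E
```

```text
lid [0.55581715 0.19454123 0.03      ]
tin [ 0.62362908 -0.02024938  0.046     ]
v [ 0.44139573 -0.01469552  0.046     ]
box [ 0.51058711 -0.20284663  0.068     ]
[[307.70888064   0.         260.81856527]
 [  0.         307.70888064 191.02795296]
 [  0.           0.           1.        ]] [ 0.07453688  0.0002604  -0.14307406] [[ 1.17632141e-03  9.56781743e-01  2.90804594e-01]
 [ 9.99999121e-01 -9.47384815e-04 -9.28045457e-04]
 [-6.12433094e-04  2.90805430e-01 -9.56782016e-01]]
0 [  0.          -7.45457817  17.64352838 115.09810655   0.
  90.        ]
45 [  0.          -7.45457817  17.64352838 115.09810655   0.
  45.        ]
90 [  0.          -7.45457817  17.64352838 115.09810655   0.
   0.        ]
135 [  0.          -7.45457817  17.64352838 115.09810655   0.
 -45.        ]
180 [  0.          -7.45457817  17.64352838 115.09810655   0.
 -90.        ]
-45 [  0.          -7.45457817  17.64352838 115.09810655   0.
 135.        ]
-90 [   0.           -7.45457817   17.64352838  115.09810655    0.
 -180.        ]
```

Run:
```python
from h import *
import pickle
D={}
for n,p in(("lid",[.50,.19,.26]),("mid",[.50,-.11,.22])):
    bot.goto(p,R(90)); bot.hold(.1)
    i=camera_info("wrist");im=camera("wrist");D[n]=(i,im)
    cv2.imwrite(f"pics/{n}.png",im[...,::-1])
pickle.dump(D,open("D.pkl","wb"));print(st())
```

```text
3.125
```

View pics/lid.png

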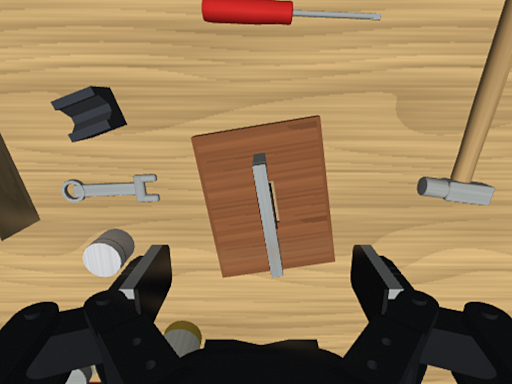

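View pics/mid.png

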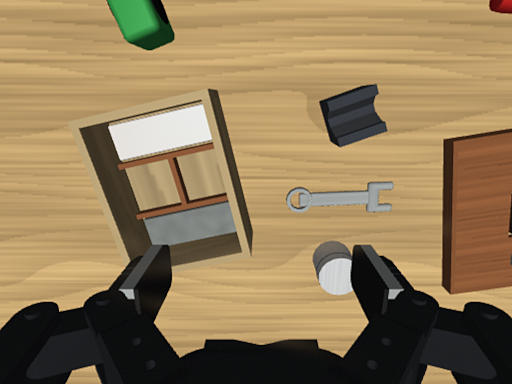

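Run:
```python
from h import *
import pickle
D=pickle.load(open("D.pkl","rb"))
im=D["mid"][1][75:290,65:395,::-1]
cv2.imwrite("pics/c1.png",cv2.resize(im,None,fx=2.4,fy=2.4,interpolation=cv2.INTER_CUBIC))
```

```text
(no output)
```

View pics/c1.png

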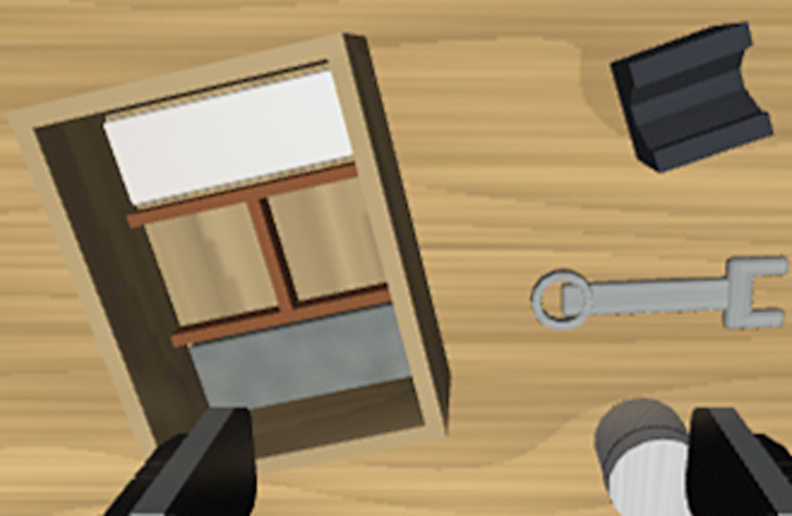

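The crop gives the rim corners at mid-picture pixels (68,122), (208,89) and (250,256). The V-block's top corners are about (377,84), (387,130) and (327,101), and the wrench is clear of both parts. Next I refine these and check them against the given sizes.

Run:
```python
from h import *
import pickle
D=pickle.load(open("D.pkl","rb"))
i,im=D["mid"];g=cv2.cvtColor(im,cv2.COLOR_RGB2GRAY)
def sub(g,pts):
    return cv2.cornerSubPix(g,np.float32(pts).reshape(-1,1,2),(4,4),(-1,-1),(3,30,.01)).reshape(-1,2)
pts=np.array([(68.3,121.7),(207.9,88.8),(250.4,256.2)])
for P in(pts,sub(g,pts)):
    w=np.array([ray(i,*p,.068)[:2] for p in P]);print(P.tolist(),w.tolist())
    e1,e2=w[1]-w[0],w[2]-w[1];print(np.linalg.norm(e1),np.linalg.norm(e2),"yaw",np.degrees(np.arctan2(*e2[::-1])),np.degrees(np.arctan2(*e1[::-1]))-90,"c",(w[0]+w[2])/2)
# vblock mask
hsv=cv2.cvtColor(im,cv2.COLOR_RGB2HSV)
m=(im.max(2)<95).astype(np.uint8);m[:, :300]=0;m[:,410:]=0;m[:60]=0;m[180:]=0
c=max(cv2.findContours(m,0,1)[0],key=cv2.contourArea)[:,0]
print("v hull",cv2.approxPolyDP(cv2.convexHull(c),2,True)[:,0].tolist())
for p in [(376.7,84.2),(387,129.6)]:print(ray(i,*p,.046))
# tin in both views
for n,(x0,x1,y0,y1) in(("lid",(70,150,215,290)),("mid",(305,365,230,305))):
    i,im=D[n];hs=cv2.cvtColor(im,cv2.COLOR_RGB2HSV)
    m=np.zeros(im.shape[:2],np.uint8);m[y0:y1,x0:x1]=((hs[...,1]<40)&(hs[...,2]>165))[y0:y1,x0:x1]
    c=max(cv2.findContours(m,0,1)[0],key=cv2.contourArea)
    h=np.array([ray(i,*p[0],.046)[:2] for p in c]).astype(np.float32)
    print(n,"tin",cv2.minEnclosingCircle(h),cv2.minAreaRect(h))
# lid
i,im=D["lid"];hs=cv2.cvtColor(im,cv2.COLOR_RGB2HSV);
L=sub(cv2.cvtColor(im,cv2.COLOR_RGB2GRAY),[(192,137),(320,116),(335,262),(222,277)])
w=np.array([ray(i,*p,.021)[:2] for p in L]);print("lid",L.tolist(),w.tolist(),[np.linalg.norm(w[k]-w[k-1]) for k in range(4)],w.mean(0))
e=w[3]-w[0]+w[2]-w[1];print("yaw",np.degrees(np.arctan2(*e[::-1])))
m=((hs[...,1]<40)).astype(np.uint8);m[:,:235]=0;m[:,300:]=0;m[:150]=0;m[285:]=0
c=max(cv2.findContours(m,0,1)[0],key=cv2.contourArea)
h=np.array([ray(i,*p[0],.091)[:2] for p in c]).astype(np.float32);print("bar",cv2.minAreaRect(h),c[:,0].min(0),c[:,0].max(0))
i,im=D["mid"]
for p in((289,198),(392,184),(392,210),(377,211)):print("wrench",ray(i,*p,.008)[:2])
cv2.imwrite("pics/c2.png",np.hstack([cv2.resize(D["lid"][1][105:290,180:350,::-1],None,fx=3,fy=3),cv2.resize(D["lid"][1][75:290,45:135,::-1],None,fx=2.58,fy=2.58)[:555]]))
```

```text
[[68.3, 121.7], [207.9, 88.8], [250.4, 256.2]] [[0.4483583497698896, -0.28893330228900344], [0.41867656287382926, -0.15660738699532853], [0.5889690711989957, -0.1190936955677418]]
0.13561399755059197 0.17437550125003531 yaw 12.423251747621775 12.642650227408438 c [ 0.51866371 -0.2040135 ]
[[66.70437622070312, 121.23968505859375], [207.1625518798828, 88.29096221923828], [250.6304168701172, 255.638916015625]] [[0.44794005072017407, -0.2903529095040315], [0.4182385202471182, -0.15725784405757443], [0.5882965607259616, -0.11884207111148909]]
0.1363689017285046 0.174343077701838 yaw 12.729346997461985 12.58001436048741 c [ 0.51811831 -0.20459749]
v hull [[375, 84], [386, 130], [341, 146], [331, 141], [319, 102], [361, 86]]
[0.41340211 0.00459773 0.046     ]
[0.45698628 0.01998608 0.046     ]
lid tin ((0.6279151439666748, -0.015464850701391697), 0.024579592049121857) ((0.6277074217796326, -0.01547972485423088), (0.048108071088790894, 0.04834312945604324), 0.09727489203214645)
mid tin ((0.6276641488075256, -0.015390288084745407), 0.02465876378118992) ((0.6283791661262512, -0.020555010065436363), (0.04892660304903984, 0.0381326898932457), 8.468463897705078)
lid [[190.69503784179688, 136.52198791503906], [319.0634765625, 114.75941467285156], [334.6840515136719, 261.1471862792969], [222.47605895996094, 277.2964782714844]] [[0.4714767598608443, 0.10520331771923878], [0.44508534695595575, 0.2617623768288342], [0.6434343839608532, 0.2949346503104276], [0.6694341630728218, 0.13759993100101453]] [np.float64(0.20059081244802401), np.float64(0.1587678987213665), np.float64(0.20110380456050003), np.float64(0.1594684997547884)] [0.55735766 0.19987507]
yaw 9.394481102750461
bar ((0.5517484545707703, 0.19959384202957153), (0.1446554809808731, 0.01553159300237894), 9.249631881713867) [252 153] [282 276]
wrench [ 0.54293641 -0.07373928]
wrench [0.52495282 0.04926449]
wrench [0.55815949 0.05348828]
wrench [0.55951743 0.03516946]
```

View pics/c2.png

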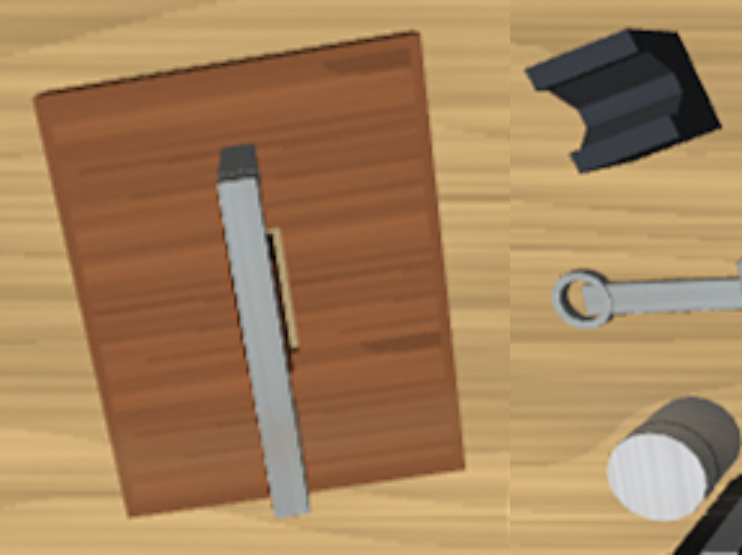

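The second crop agrees with the lid measurement: centre (0.557, 0.200), yaw 9.4°, sizes match. The tin agrees in both views. Now I cross-check the V-block from the lid view and the box centre from the divider, then do the V-block.

```bash
cat >> h.py <<'E'
BC=np.array([.5188,-.2042]);BY=12.6
def u(deg):return np.array([np.cos(np.radians(deg)),np.sin(np.radians(deg))])
BAYL=BC+.0315*u(BY+90);BAYR=BC-.0315*u(BY+90)
def P(xy,z):return [float(xy[0]),float(xy[1]),z]
def pick(xy,yaw,z,force):
    claw.move_gripper(.085); bot.goto(P(xy,.13),R(yaw)); bot.move_l(P(xy,z),vel=.15)
    claw.move_gripper(.0,force); print("grip",st("grip_width"),st("grasp_force"))
    bot.move_l(P(xy,.14),vel=.2); print("lifted",st("grip_width"),st("ft_force").round(1))
def place(xy,yaw,z):
    bot.goto(P(xy,.14),R(yaw)); bot.move_l(P(xy,z+.012),vel=.12)
    print("touch",bot.move_l(P(xy,z-.004),vel=.03,until_force=8),st("ee_pos").round(4),st("ft_force").round(1))
    claw.move_gripper(.068); bot.move_l(P(xy,.16),vel=.2); print(st())
E
python3 - <<'E'
from h import *
import pickle
D=pickle.load(open("D.pkl","rb"));i=D["lid"][0]
w=np.array([ray(i,*p,.046)[:2] for p in((50.8,102.1),(92.3,86.6),(110.9,127.3),(72.1,141.7))])
c1=w.mean(0);print("v lid view",w.round(4).tolist(),c1,[np.linalg.norm(w[k]-w[k-1]).round(4) for k in range(4)])
for a,b in((0,3),(1,2)):print(np.degrees(np.arctan2(*(w[b]-w[a])[::-1])))
im=D["mid"][0];print("box c via divider",ray(im,178.6,180.2,.022)[:2],ray(im,178.6,180.2,.014)[:2])
c2=np.array([.4435,-.0113]);print(c1-c2)
c=(c1+c2)/2
if np.linalg.norm(c1-c2)<.004:
    pick(c,20,.017,70)
    bot.goto(P(BAYR,.14),R(BY));
E
```

```text
v lid view [[0.4308, -0.0426], [0.4143, 0.0062], [0.4582, 0.0205], [0.4747, -0.0266]] [ 0.4444868  -0.01060301] [np.float64(0.0467), np.float64(0.0515), np.float64(0.0462), np.float64(0.0499)]
19.984164809913946
18.025982134924593
box c via divider [ 0.5171602  -0.20237008] [ 0.51929871 -0.20456621]
[0.0009868  0.00069699]
grip 0.04702955030665313 74.44256502203643
lifted 0.046669896566200325 [-0.2  0.5 -5.8]
```

```bash
sed -i 's/^BC=.*;BY/BC=np.array([.5184,-.2038]);BY/' h.py
python3 - <<'E'
from h import *
place(BAYR,BY,.025)
pick(np.array([.6278,-.0154]),BY,.017,40)
bot.goto(P(BAYL,.16),R(BY))
cv2.imwrite("pics/b1.png",camera("wrist")[...,::-1])
E
```

```text
touch True [ 0.5255 -0.2347  0.0259] [-0.5  0.6  6.6]
10.525
grip 0.048150611652874806 41.37408256530762
lifted 0.04810013427617404 [ 0.   0.5 -3.3]
```

View pics/b1.png

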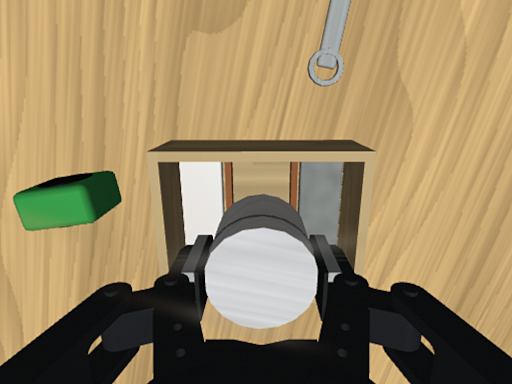

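The tin is held centrally over its bay: the rim spans columns 149–375 and the tin is at about 262. Place it, then check the box and look at the grip from the side.

```bash
cat >> h.py <<'E'
LC=np.array([.5574,.1999]);LY=9.4
E
python3 - <<'E'
from h import *
import pickle
place(BAYL,BY,.025)
bot.move_l(P(BAYL+.03*u(BY+90),.24),vel=.25)
ia=camera_info("wrist");a=camera("wrist")
bot.goto(P(LC+.08*u(LY+90),.13),R(LY)); bot.hold(.1)
ib=camera_info("wrist");b=camera("wrist")
pickle.dump((ia,a,ib,b),open("E.pkl","wb"))
cv2.imwrite("pics/e.png",cv2.resize(np.vstack([a[:300],b[80:]])[...,::-1],None,fx=.98,fy=.98))
print(st())
E
```

```text
touch True [ 0.5118 -0.1731  0.0255] [ 0.9 -0.2  1.9]
17.6083
19.9083
```

View pics/e.png

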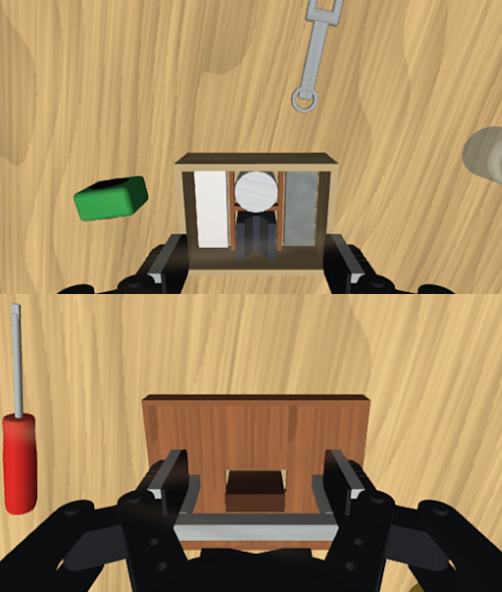

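The picture shows the tin and V-block both standing in their middle bays. In the lower view the grip's top face spans composite columns about 225–287, rows 490–507. I'll measure it and the box again.

Run:
```python
from h import *
import pickle
ia,a,ib,b=pickle.load(open("E.pkl","rb"))
g=b[240:320,200:320].astype(int)
m=((g.max(2)<110)).astype(np.uint8)
for r in range(18,64,5):
    x=np.where(m[r])[0]; x=x[(x>20)&(x<100)];print(r+240,x.min()+200 if len(x) else None,x.max()+200 if len(x) else None,g[r,60])
def loc(p,z):
    q=ray(ib,*p,z)[:2]-LC;return (q@u(LY)*1e3).round(1),(q@u(LY+90)*1e3).round(1)
for p in((230,298),(292,298),(230,282),(292,282)):print(p,loc(p,.055))
# box rim in image a: top-edge outer corners
ga=cv2.cvtColor(a,cv2.COLOR_RGB2GRAY)
pts=np.float32([(180,167),(344,167)]).reshape(-1,1,2)
s=cv2.cornerSubPix(ga,pts,(5,5),(-1,-1),(3,30,.01)).reshape(-1,2)
w=np.array([ray(ia,*p,.068)[:2] for p in s]);e=w[1]-w[0]
print(s,w,np.linalg.norm(e),np.degrees(np.arctan2(e[1],e[0])),"c",w.mean(0)-.068*u(BY+90))
cv2.imwrite("pics/e2.png",np.hstack([cv2.resize(b[240:320,200:320,::-1],None,fx=3.3,fy=3.3),cv2.resize(a[140:220,165:285,::-1],None,fx=3.3,fy=3.3)]))
```

```text
258 None None [161 100  63]
263 229 286 [42 26 18]
268 233 287 [33 21 14]
273 230 288 [30 18 13]
278 230 291 [31 18 12]
283 230 290 [36 23 15]
288 230 290 [81 50 33]
293 230 290 [80 49 32]
298 230 289 [84 51 32]
303 None None [146  98  68]
(230, 298) (np.float64(-25.2), np.float64(-5.6))
(292, 298) (np.float64(26.3), np.float64(-5.6))
(230, 282) (np.float64(-24.7), np.float64(9.7))
(292, 282) (np.float64(25.8), np.float64(9.6))
[[177.14748 166.64763]
 [345.2468  166.72498]] [[ 0.4183591  -0.15710783]
 [ 0.58941265 -0.11860496]] 0.1753333566304231 12.685426078297965 c [ 0.51871962 -0.20421874]
```

View pics/e2.png

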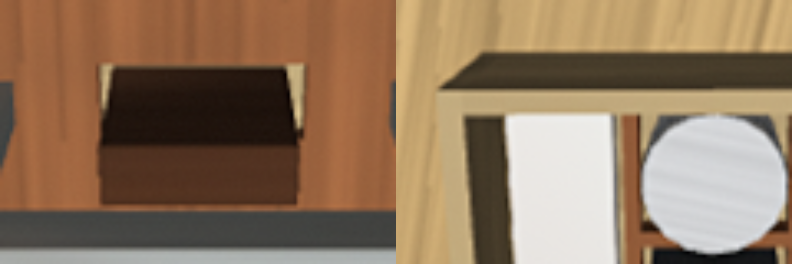

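The grip is centred on the outer lid within 0.5 mm, and the box centre re-measures as (0.5187, -0.2042), yaw 12.65°. Now carry the lids.

```bash
sed -i 's/^BC=.*;BY=12.6/BC=np.array([.5187,-.2042]);BY=12.65/' h.py
python3 - <<'E'
from h import *
bot.goto(P(LC,.17),R(LY+90)); bot.move_l(P(LC,.028),vel=.1)
print(st("ft_force"))
claw.move_gripper(0,90);print(st("grip_width"),st("grasp_force"))
bot.move_l(P(LC,.165),vel=.12);print(st("grip_width"),st("ft_force").round(1),st("ft_torque").round(2))
bot.move_l(P(BC,.165),R(BY+90),vel=.2)
bot.move_l(P(BC,.105),vel=.1); bot.hold(.2)
print("touch",bot.move_l(P(BC,.084),vel=.02,until_force=8),st("ee_pos").round(4),st("ft_force").round(1),st("ft_torque").round(2),st())
cv2.imwrite("pics/f.png",cv2.resize(camera("scene")[100:300,130:330,::-1],None,fx=2.9,fy=2.9))
E
```

```text
[ 0.15270867 -0.06034958 -0.14547252]
0.016771286389345497 89.81944441795349
0.016021169395102113 [-0.2 -0.5 -3.6] [-0.01  0.03 -0.  ]
touch True [ 0.5186 -0.2042  0.0875] [-0.7  0.2  4.9] [-0.03  0.02  0.  ] 28.7333
```

View pics/f.png

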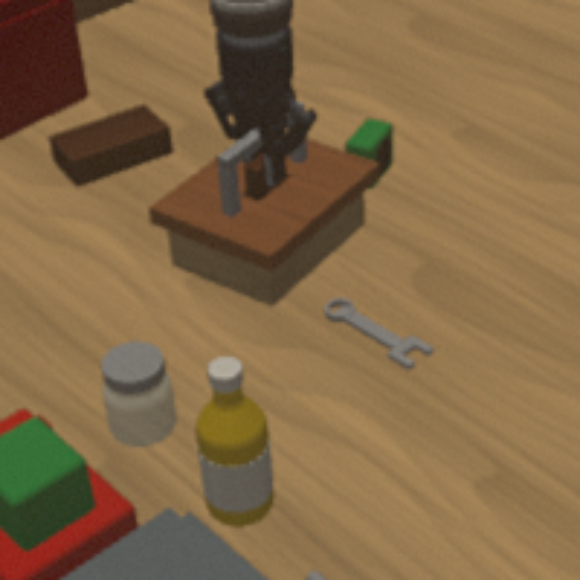

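The lids are down at the expected height (TCP 0.0875, home 0.087) and level in the scene view. Release, take the bar and lift.

Run:
```python
from h import *
p=st("ee_pos");xy=p[:2]
claw.move_gripper(.05); bot.hold(.2); print(st("ft_force").round(1))
bot.move_l(P(xy,.125),vel=.08)
claw.move_gripper(0,70); bot.hold(.2)
print(st("grip_width"),st("grasp_force"),st("ft_force").round(1),st("ft_torque").round(2))
bot.move_l(P(xy,.17),vel=.04); print(st("grip_width"),st("ft_force").round(1),st("ft_torque").round(2))
bot.move_l(P(xy,.255),vel=.1); bot.hold(.3)
print(st("grip_width"),st("ft_force").round(1),st("ft_torque").round(2),st("ee_pos").round(4),st())
cv2.imwrite("pics/g.png",cv2.resize(camera("scene")[60:260,130:330,::-1],None,fx=2.9,fy=2.9))
```

```text
[-0.1  0.7 -0.4]
0.01288227902778774 68.13921332359314 [ 1.   0.6 -2. ] [-0.01 -0.01  0.09]
0.012653143857093468 [ 0.   0.3 -2.1] [ 0.03  0.05 -0.04]
0.012787557026354836 [-0.2 -0.1 -2.6] [ 0.04  0.04 -0.02] [ 0.5185 -0.2041  0.2546] 33.225
```

View pics/g.png

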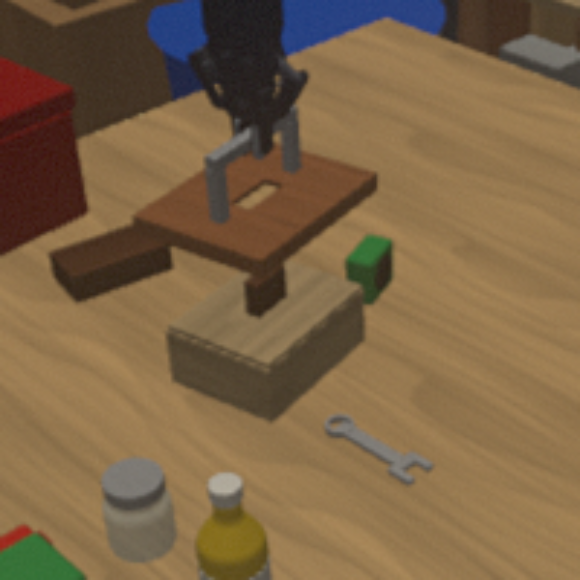

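The outer lid hangs level 13 cm up, and the inner lid sits evenly on the rim.

```bash
python3 -c "from workcell import *; print(hand_in())"
```

```text
the job is handed in; nothing more can be done
None
```

I handed the job in at about 33 s: the tin and V-block are in their bays, the inner lid is seated on the box, and the outer lid is held level about 13 cm above where it sat.

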